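Open a safety-capped herb jar and put in its desiccant

TASK

Get the empty square glass stock jar ready for refilling: press its sprung safety cap down until you feel it bottom, and no harder, turn it anticlockwise (seen from above) until it comes free without forcing it, lift it off and set it down top up, flat in the steel tray. Then drop the small white desiccant canister through the open mouth into the jar. The jar stays seated in its cradle, and the mortar, tin and scoop are left where they are.

Things in the scene. Friction and masses are not known exactly. Their poses are not given: they have to be found in the camera images.
- cap: Black ribbed push-and-turn safety cap, 62 mm across, 39 mm tall, 80 g, starts locked on the jar's neck. Origin on its axis at the skirt's bottom edge, z up through the top; locked, the origin lies 118 mm above the jar's underside. Some 10 mm of bare neck show under the skirt. Three lugs inside it hook up into toothed pockets under the neck's lugs.
- cap_top (a point): Centre of the cap's top, 39 mm above its origin. A sprung liner pushes the cap up off the rim: 5 N as it sits, 1.1 N more per mm. Jars differ: the cap clears its catch 2 to 9 mm down (7 to 15 N) and bottoms on a hard bead 1.5 mm below that (9 to 17 N). Turned while not clear it jams on the catch; cap and neck bear at most 40 N between them, in pressing, twisting or pulling.
- jar_catch (a point): On the axis of the jar's neck at the underside of its lugs, 134 mm above the jar's underside. Held down, the cap turns anticlockwise seen from above: it is free after about 35 degrees and meets an end stop at about 90 (55 to 65 is right, with a few degrees of play). Freed, the spring raises it 2 mm or more and it lifts straight off. Locked, it has only 4 degrees of play each way.
- jar: Empty square amber glass jar, 84 x 84 mm, body 106 mm tall to the shoulder, 0.6 kg, standing loose in the cradle with about 1.5 mm of play to each side (the cradle keeps it from turning). Origin at the centre of its underside, z up. The neck is 46 mm across outside and its rim is 139 mm above the underside; inner floor 6 mm above the underside.
- jar_mouth (a point): Centre of the jar's round mouth, at the rim, 139 mm above the jar's underside; the opening is 40 mm across.
- cradle: Low dark steel pocket, 95 x 95 mm outside, 34 mm tall, screwed to the counter; it holds the jar by its foot. Origin at the centre of its underside; its inner floor is 4 mm above.
- tray: Shallow steel tray, 140 mm (its x) by 130 mm (its y), 16 mm tall, walls and floor 3 mm thick, fixed on the counter. Origin at the centre of its underside.
- canister: White desiccant canister, a plain cylinder 26 mm across and 46 mm tall, 18 g, standing upright on the counter. Origin at the centre of its underside.
- mortar: White ceramic mortar bowl, 104 mm across, 75 mm tall, a bystander. Origin at the centre of its underside.
- tin: Yellow round tin with a paper band, 76 mm across, 120 mm tall, a bystander. Origin at the centre of its underside.
- scoop: Steel scoop with a round dark steel handle, 180 mm long, lying on the counter, a bystander. Origin where handle and blade meet, x from handle to blade.
Things that resemble listed ones, but are neither listed nor needed, are in the scene too. Of the things like the cap, leave any that is brown or green; of the rest the smaller one is meant.

How it is judged:
By the outcome, as a careful person would: the job done as asked, in the order asked, and still so for the second after the job is handed in, with the robot touching nothing.
It also fails if it takes over 72 s, if anything falls off the work surface, if the arm or the gripper's body presses on something with over 40 N, if the wrist force passes 120 N, or if a joint passes its speed limit or range.

ROBOT

A 7-joint arm with a two-finger parallel gripper is mounted at the origin on the work surface. World frame = base frame: x ahead of the robot, y to its left, z up, the work surface at z = 0. Lengths are in m, angles in degrees, forces in N, time in s.
With the tool pointing down it reaches from about 0.425 to 0.875 m from the base axis. Payload 4.7 kg.
Tool frame: the origin (TCP) lies on the mounting face of the last link; the fingertips stand 182 mm ahead of it and the grasp point (between the pads) lies 164 mm ahead of it; z points along the fingers, x is the direction in which the jaws open and shut, and the axes are right-handed (so a half turn about z gives the same grasp; the last joint's range is limited). The gripper opens to 87 mm and grips with 3 to 60 N. Pads are 19 mm wide; open, the fingers measure 117 mm over their backs; the gripper's body (75 mm by 190 mm) begins 51 mm behind the grasp point.
Start: joints at [71.339, 18.392, -4.016, 83.108, 1.295, 78.541, -3.26], TCP at [0.217, -0.613, 0.405] pointing down, gripper open.
Joint ranges: [-163.93, 163.93], [-17.29, 119.83], [-79.2, 71.16], [3.27, 140.29], [-89.18, 269.18], [5.43, 117.66], [-154.24, 154.24]. Speed limits (degrees/s): [147.25, 147.25, 180, 180, 180, 180, 180].

INTERFACE

Orientations are given as [roll, pitch, yaw] about the fixed x, y, z axes, in that order (R = Rz(yaw) Ry(pitch) Rx(roll)).
In Python, from cell import status, cams, env, outline_of, landmark_of gives the robot as it stands. The module is installed in compiled form; this text tells all that it offers.
- The arm moves only by the tool jog_arm, never from a script. Its argument "rows" is a list of rows, each a list of 7 numbers: the closure, from 0 (fully open) to 1 (shut), then the shift along the tool's x, y, z in m, then the turn, a rotation vector about the tool's x, y, z in degrees. A call has 1 to 12 rows; each row shifts and turns the commanded pose from where the row before left it, along the tool's axes as they then stand; what a row does not reach is not made up. A row lasts 1/12 s, in which the tool goes at most 41.7 mm and 7.16 degrees, less where a joint would pass 70% of its speed; a pose out of reach is approached as far as the arm can. A call with a gripper value outside its range is refused whole. The fingers move at their own pace and stop on an object; "grip_force" is the grip in N (left out, the last holds). Time passes only in rows, so rows that do not move let the fingers close. It gives the time, the measured TCP pose, the force and the opening at its end, in the units of the state.
- status.get_obs(): the state, without advancing time (a new reading comes with each control period).
- cams.read_camera(name): name is "scene" or "top" or "wrist"; returns (picture, depth): 384x512x3 uint8, red, green, blue; 384x512 float32, m along the optical axis (not along the pixel's ray), 0 where there is no reading.
- cams.camera_params(name): a dict with "vfov" (degrees; the focal length in pixels is half the picture's height over the tangent of half this angle, whatever the lens; pixels are square), "cx", "cy" (the principal point, pixels), "eye" and "attitude" of the camera in the world. Camera axes: x right, y up, looking along -z (the intrinsics and any distortion apply to the point x, -y, -z); pixel columns grow to the right and rows downward; lengths in m; the calibration is good to about 2 mm. A picture is of the moment at which its call begins: read the wrist's pose just before it. camera_params takes no time and is no camera call; for the wrist camera it gives the pose at the moment of the call.
- env.sign_off(): hands the job in, once; it reports no verdict.
Trained networks look in the newest picture that a camera, given by its name, has taken for a name from the list of things; names that differ only in an ending like _2 or _b are one class to them, and where a whole thing is asked for, a point or a joint stands for the part that bears it (a point fixed in the world has none). Each returns a list of dicts, best first, with "conf" (0 to 1); they miss things now and then, are a little off and sometimes report something else, mostly with a low value. They report only what shows in the picture. A call takes as long as a camera call. They do not tell look-alikes from the thing itself.
- outline_of(camera, name): "pixels" (384x512 bool, what is visible of it) and "box" ([left, top, right, bottom] in pixels, round what is visible of it).
- landmark_of(camera, name): "position" ([row, column] in pixels: a listed point, or the origin of a listed thing).
The state is a dict: "time_s": time; "qpos": joint angles; "joint_velocities": joint speeds; "effort": joint torques, N m; "tool_pos": TCP position; "tool_rot": TCP orientation; "force": force on the tool from outside, world axes, zero at the start; "wrist_torque": the same for the moment, N m; "grip_width": finger opening in m.
Only numpy, scipy, OpenCV 4.12 (cv2) and the standard library are available. Lean on these libraries where they do the work, as an engineer would, in place of code of your own. Each camera call takes 0.05 s, during which the arm holds its last target. There are 200 camera calls.

## Working session

There is one attempt and no reset: what is moved stays moved. The work goes in short steps, Python scripts to look and compute and a tool call to move; the robot and the scene stay as the last step left them, time stands still between calls to the robot, and variables do not carry over. Pictures are saved under pics/ and viewed, about 8 in all and at most 12, crops included, and the job is handed in when it is done.

Besides the shell and the picture viewer there is one more tool, called by a JSON object that holds its "fn" and its "kwargs", one argument or row to a line. jog_arm: Moves the arm, as the interface text tells. Its arguments: {"type":"object","properties":{"rows":{"type":"array"},"grip_force":{"type":"number"}},"required":["rows"]}

```bash
mkdir -p pics; cat > h.py <<'E'
import numpy as np, cv2
from scipy.spatial.transform import Rotation as R
from cell import status, cams, env, outline_of, landmark_of
def rot(a):
    a=np.array(a,float)
    if a.shape==(3,3): return a
    if a.size==4: return R.from_quat(a).as_matrix()
    return R.from_euler('xyz',a,degrees=True).as_matrix()
def ray(p,rc):
    f=192/np.tan(np.radians(p['vfov'])/2)
    c=np.array([(rc[1]-p['cx'])/f,-(rc[0]-p['cy'])/f,-1.0])
    return rot(p['attitude'])@c
def atdepth(p,rc,d): return np.array(p['eye'])+ray(p,rc)*d
def atz(p,rc,z):
    r=ray(p,rc); e=np.array(p['eye']); return e+r*(z-e[2])/r[2]
def cloud(p,depth,mask):
    ii=np.argwhere(mask&(depth>0)); f=192/np.tan(np.radians(p['vfov'])/2)
    d=depth[ii[:,0],ii[:,1]]
    c=np.c_[(ii[:,1]-p['cx'])/f*d,-(ii[:,0]-p['cy'])/f*d,-d]
    return c@rot(p['attitude']).T+np.array(p['eye'])
E
cat > a.py <<'E'
from h import *
np.set_printoptions(precision=4,suppress=True)
print(status.get_obs())
for c in ['scene','top','wrist']:
    p=cams.camera_params(c); print(c,p)
    im,d=cams.read_camera(c); cv2.imwrite(f'pics/{c}0.png',im[:,:,::-1]); np.save(f'{c}0.npy',d)
    for n in ['cap','jar','cradle','tray','canister','mortar','tin','scoop']:
        if c=='wrist': break
        for o in outline_of(c,n)[:4]:
            if o['conf']<.2: continue
            X=cloud(p,d,o['pixels'])
            print(c,n,round(o['conf'],2),np.round(o['box']),len(X), np.percentile(X,[2,50,98],axis=0).round(3).tolist() if len(X) else '')
E
python3 a.py; python3 -c "
import cv2,numpy as np
a=[cv2.imread(f'pics/{c}0.png') for c in ['scene','top']]
cv2.imwrite('pics/both.png',cv2.resize(np.hstack(a),(800,300)))"
```

```text
{'time_s': 0.0, 'qpos': array([71.339 , 18.4383, -4.0151, 83.1737,  1.2959, 78.5416, -3.2625]), 'joint_velocities': array([-0.0218, -0.0802,  0.0384,  0.0209, -0.0571, -0.0048, -0.0726]), 'effort': array([  0.0001, -49.1287,  -0.4037, -31.2528,  -0.0638,   0.0437,
         0.0002]), 'tool_pos': array([ 0.2165, -0.6127,  0.4037]), 'tool_rot': array([179.9932,   0.1083, -70.532 ]), 'force': array([-0.3132, -0.11  ,  0.1248]), 'wrist_torque': array([0.016 , 0.0116, 0.0062]), 'grip_width': 0.08708523839145203}
scene {'vfov': 46.27062341166826, 'cx': 250.46941542565918, 'cy': 187.85387771858612, 'eye': array([ 1.6214, -0.1234,  0.7676]), 'attitude': array([58.1467, -0.7862, 82.0254])}
scene cap 0.92 [281. 157. 305. 184.] 411 [[0.509, 0.13, 0.126], [0.553, 0.156, 0.156], [0.565, 0.186, 0.165]]
scene cap 0.84 [312. 207. 350. 240.] 863 [[0.626, 0.201, 0.009], [0.683, 0.236, 0.054], [0.704, 0.28, 0.059]]
scene cap 0.72 [315. 184. 342. 209.] 661 [[0.471, 0.246, 0.004], [0.528, 0.279, 0.047], [0.547, 0.32, 0.056]]
scene jar 0.86 [273. 174. 312. 209.] 1045 [[0.507, 0.114, 0.035], [0.57, 0.149, 0
[... 1586 characters left out ...]
[[0.42, -0.224, -0.0], [0.488, -0.163, 0.005], [0.554, -0.099, 0.019]]
top canister 0.2 [407. 183. 447. 220.] 905 [[0.559, -0.468, 0.011], [0.591, -0.423, 0.119], [0.628, -0.399, 0.126]]
top mortar 0.68 [101. 181. 136. 209.] 919 [[0.581, 0.387, 0.009], [0.631, 0.447, 0.044], [0.671, 0.479, 0.08]]
top tin 0.66 [407. 185. 448. 218.] 864 [[0.559, -0.465, 0.017], [0.592, -0.422, 0.119], [0.628, -0.399, 0.126]]
top scoop 0.61 [261. 126. 277. 186.] 574 [[0.66, -0.024, -0.001], [0.708, 0.002, 0.005], [0.83, 0.027, 0.025]]
wrist {'vfov': 63.93419371838947, 'cx': 250.13727711731104, 'cy': 189.57311132586364, 'eye': array([ 0.2938, -0.5863,  0.3848]), 'attitude': array([-17.2265,  -0.0245, -70.527 ])}
```

View pics/both.png

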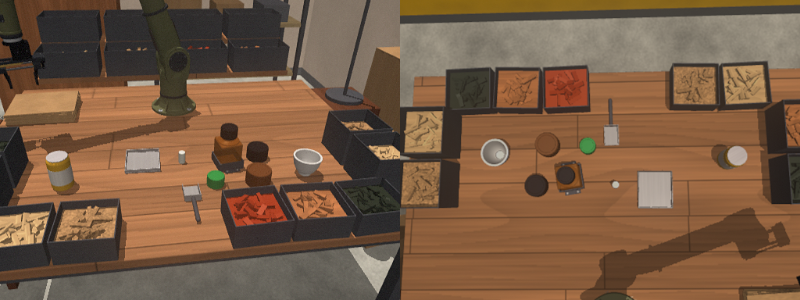

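```bash
python3 -c "
import cv2,numpy as np
a=cv2.imread('pics/scene0.png')[140:260,210:380]
b=cv2.imread('pics/top0.png')[160:280,150:320]
cv2.imwrite('pics/crop1.png',cv2.resize(np.vstack([a,b]),None,fx=2.5*1,fy=2.5,interpolation=cv2.INTER_CUBIC))"
```

```text
(no output)
```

View pics/crop1.png

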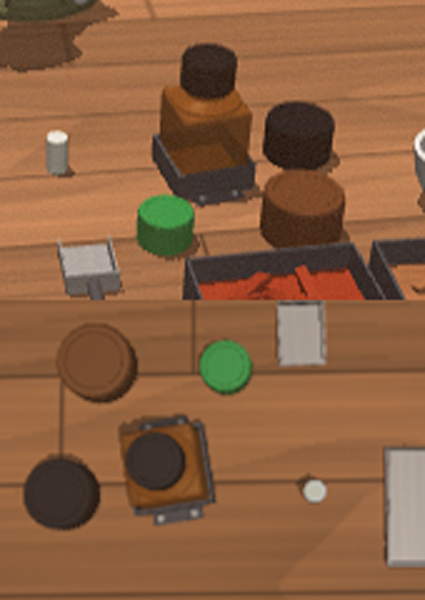

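Candidates, scene pixels: black on the jar (293,170), larger black on the counter (328,196), brown (331,223), green (216 in the half-size picture). The one on the jar's neck is meant: it is black and about 60 mm across, against about 80 mm for the other black cap. The crop confirms this. The tray is at scene (181,207) and the canister at (232,199).

{"fn": "jog_arm", "kwargs": {
  "rows": [
    [0,-0.0245,-0.0337,0,0,0,0],
    [0,-0.0245,-0.0337,0,0,0,0],
    [0,-0.0245,-0.0337,0,0,0,0],
    [0,-0.0245,-0.0337,0,0,0,0],
    [0,-0.0245,-0.0337,0,0,0,0],
    [0,-0.0245,-0.0337,0,0,0,0],
    [0,-0.0245,-0.0337,0,0,0,0],
    [0,-0.0245,-0.0337,0,0,0,0],
    [0,-0.0245,-0.0337,0,0,0,0],
    [0,-0.0245,-0.0337,0,0,0,0],
    [0,-0.0245,-0.0337,0,0,0,0],
    [0,-0.0245,-0.0337,0,0,0,0]
  ]
}}

```text
time_s: 1.95
tool_pos: [0.5006, -0.199, 0.4052]
tool_rot: [-180.0, -0.1, -70.5]
force: [0.9, -0.7, 0.6]
grip_width: 0.0867
```

{"fn": "jog_arm", "kwargs": {
  "rows": [
    [0,0,0,0,0,0,-7],
    [0,0,0,0,0,0,-7],
    [0,0,0,0,0,0,-7],
    [0,0,0,0,0,0,-7],
    [0,0,0,0,0,0,-7],
    [0,0,0,0,0,0,-7],
    [0,0,0,0,0,0,-7],
    [0,0,0,0,0,0,-7]
  ]
}}

```text
time_s: 2.62
tool_pos: [0.4999, -0.2008, 0.4049]
tool_rot: [180.0, -0.0, -14.2]
force: [-0.5, 0.2, -0.2]
grip_width: 0.0871
```

```bash
cat >> h.py <<'E'
def go(x,y,z=None,yaw=None):
    s=status.get_obs(); t=np.array([x,y,s['tool_pos'][2] if z is None else z])
    d=rot(s['tool_rot']).T@(t-s['tool_pos'])
    print('t',round(s['time_s'],2),'pos',np.round(s['tool_pos'],4),'rot',np.round(s['tool_rot'],2),'F',np.round(s['force'],2),'T',np.round(s['wrist_torque'],2),'w',round(s['grip_width'],4),'q7',round(s['qpos'][6],1))
    print('tool delta',d.round(4), 'toolz turn', None if yaw is None else round(-(yaw-s['tool_rot'][2]),1))
E
python3 -c "
from h import *
go(.531,.157)"
```

```text
t 2.62 pos [ 0.4999 -0.2008  0.4049] rot [ 1.7999e+02 -1.0000e-02 -1.4180e+01] F [-0.47  0.2  -0.16] T [-0.01 -0.12  0.04] w 0.0871 q7 2.4
tool delta [-5.750e-02 -3.546e-01 -1.000e-04] toolz turn None
```

{"fn": "jog_arm", "kwargs": {
  "rows": [
    [0,-0.0064,-0.0394,0,0,0,0],
    [0,-0.0064,-0.0394,0,0,0,0],
    [0,-0.0064,-0.0394,0,0,0,0],
    [0,-0.0064,-0.0394,0,0,0,0],
    [0,-0.0064,-0.0394,0,0,0,0],
    [0,-0.0064,-0.0394,0,0,0,0],
    [0,-0.0064,-0.0394,0,0,0,0],
    [0,-0.0064,-0.0394,0,0,0,0],
    [0,-0.0064,-0.0394,0,0,0,0],
    [0,0,0,0,0,0,0],
    [0,0,0,0,0,0,0]
  ]
}}

```text
time_s: 3.53
tool_pos: [0.5324, 0.16, 0.4049]
tool_rot: [-179.9, 0.0, -14.2]
force: [0.6, -0.9, 0.3]
grip_width: 0.0872
```

```bash
cat > b.py <<'E'
from h import *
p=cams.camera_params('wrist'); im,d=cams.read_camera('wrist'); cv2.imwrite('pics/w1.png',im[:,:,::-1])
for o in outline_of('wrist','cap')[:3]:
    X=cloud(p,d,o['pixels']); print('cap',o['conf'],o['box'],len(X),np.percentile(X,[1,50,99],axis=0).round(4).tolist())
    t=X[X[:,2]>np.percentile(X[:,2],98)-.004]
    c,r=cv2.minEnclosingCircle(t[:,:2].astype(np.float32)); print('top',np.median(t[:,2]),c,r)
    # rim fit robust: alg. circle on hull
    h=cv2.convexHull(t[:,:2].astype(np.float32))[:,0]
    A=np.c_[2*h,np.ones(len(h))]; s=np.linalg.lstsq(A,(h**2).sum(1),rcond=None)[0]; print('fit',s[:2],np.sqrt(s[2]+s[0]**2+s[1]**2))
for o in landmark_of('wrist','cap_top')[:2]: print('lm',o, atz(p,o['position'],.161))
for o in outline_of('wrist','jar')[:1]:
    X=cloud(p,d,o['pixels']); X=X[abs(X[:,2]-.109)<.006]; print('jar sh',len(X),cv2.minAreaRect(X[:,:2].astype(np.float32)))
go(.531,.157)
E
python3 b.py
```

```text
cap 0.71 [210.4, 155.9, 291.9, 241.0] 5169 [[0.5035, 0.1311, 0.1088], [0.5335, 0.1636, 0.1602], [0.562, 0.1896, 0.1623]]
top 0.16032909415329866 (0.532325804233551, 0.1589907854795456) 0.030743839219212532
fit [0.53243602 0.15913692] 0.03022803499767541
cap 0.59 [151.0, 16.9, 234.9, 103.4] 5583 [[0.467, 0.2468, 0.0209], [0.5058, 0.2862, 0.0509], [0.5429, 0.323, 0.0533]]
top 0.05095464370123712 (0.5039900541305542, 0.28560763597488403) 0.04049142450094223
fit [0.50426899 0.28583881] 0.039984053409861255
cap 0.57 [301.6, 13.2, 398.0, 109.6] 7153 [[0.6155, 0.2039, 0.0038], [0.6558, 0.2463, 0.055], [0.6995, 0.2856, 0.0575]]
top 0.05516115503624042 (0.6590426564216614, 0.2446487545967102) 0.043991539627313614
fit [0.65899023 0.24452885] 0.043424518994686974
lm {'position': [201.2, 249.7], 'conf': 0.98} [0.53296445 0.16250492 0.161     ]
lm {'position': [61.8, 349.8], 'conf': 0.96} [0.62293121 0.24260352 0.161     ]
jar sh 2201 ((0.5324174165725708, 0.16015155613422394), (0.08111138641834259, 0.07914962619543076), 7.888248443603516)
t 3.73 pos [0.5335 0.1549 0.4046] rot [ 1.7994e+02 -1.0000e-02 -1.4710e+01] F [ 0.23 -1.65 -0.44] T [ 0.01 -0.12  0.  ] w 0.0871 q7 -39.7
tool delta [-0.003  -0.0014 -0.    ] toolz turn None
```

View pics/w1.png

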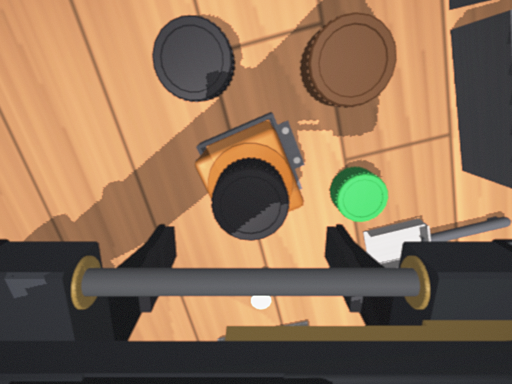

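The wrist view shows the cap at (250,200), centred between the fingers, with the bigger black (194,58), brown (350,58) and green (360,195) ones around it. The arm was still swaying, so I'll let it settle and measure once more.

{"fn": "jog_arm", "kwargs": {
  "rows": [
    [0,0,0,0,0,0,0],
    [0,0,0,0,0,0,0],
    [0,0,0,0,0,0,0],
    [0,0,0,0,0,0,0],
    [0,0,0,0,0,0,0],
    [0,0,0,0,0,0,0]
  ]
}}

```text
time_s: 4.23
tool_pos: [0.5331, 0.1568, 0.4047]
tool_rot: [180.0, -0.0, -14.5]
force: [0.6, 0.3, -0.6]
grip_width: 0.087
```

```bash
python3 - <<'E' 
exec(open('b.py').read().replace('w1.png','w2.png').replace('[:3]','[:1]'))
import time
for i in range(3): print(status.get_obs()['tool_pos'])
E
```

```text
cap 0.92 [210.1, 151.0, 288.2, 237.7] 5134 [[0.5043, 0.131, 0.1252], [0.5337, 0.1634, 0.1602], [0.5615, 0.1896, 0.1623]]
top 0.16036653860885225 (0.5323799252510071, 0.15893466770648956) 0.030646618455648422
fit [0.53249071 0.15905422] 0.03028665237408793
lm {'position': [52.3, 188.0], 'conf': 0.93} [0.52030091 0.27140179 0.161     ]
lm {'position': [199.0, 247.0], 'conf': 0.91} [0.53215825 0.16119661 0.161     ]
jar sh 2178 ((0.5329939126968384, 0.15945178270339966), (0.08013084530830383, 0.08029813319444656), 9.136149406433105)
t 4.43 pos [0.5331 0.1569 0.4047] rot [180.     0.   -14.53] F [0.32 0.35 0.23] T [-0.08 -0.1  -0.04] w 0.0872 q7 -39.7
tool delta [-0.0021  0.0004  0.    ] toolz turn None
[0.53309758 0.15689076 0.40468109]
[0.53309758 0.15689076 0.40468109]
[0.53309758 0.15689076 0.40468109]
```

{"fn": "jog_arm", "kwargs": {
  "rows": [
    [0,-0.0012,-0.0024,0.01,0,0,0],
    [0,0,0,0.025,0,0,0],
    [0,0,0,0.025,0,0,0],
    [0,0,0,0.02,0,0,0],
    [0,0,0,0.01,0,0,0],
    [0,0,0,0.0047,0,0,0],
    [0,0,0,0,0,0,0],
    [0,0,0,0,0,0,0],
    [0,0,0,0,0,0,0],
    [0,0,0,0,0,0,0]
  ],
  "grip_force": 5
}}

```text
time_s: 5.27
tool_pos: [0.533, 0.1597, 0.3112]
tool_rot: [-180.0, -0.1, -14.5]
force: [0.4, -0.2, 0.3]
grip_width: 0.0867
```

{"fn": "jog_arm", "kwargs": {
  "rows": [
    [1,0,0,0,0,0,0],
    [1,0,0,0,0,0,0],
    [1,0,0,0,0,0,0],
    [1,0,0,0,0,0,0],
    [1,0,0,0,0,0,0],
    [1,0,0,0,0,0,0],
    [1,0,0,0,0,0,0],
    [1,0,0,0,0,0,0]
  ],
  "grip_force": 5
}}

```text
time_s: 5.93
tool_pos: [0.5323, 0.1596, 0.31]
tool_rot: [180.0, 0.0, -14.5]
force: [-1.7, -0.5, 2.3]
grip_width: 0.0609
```

```bash
python3 - <<'E' 
exec(open('b.py').read().split('for o')[0].replace('w1','w3'))
go(.5325,.1595)
E
```

```text
t 5.98 pos [0.5323 0.1595 0.31  ] rot [ 1.7998e+02  4.0000e-02 -1.4520e+01] F [-2.33 -0.54  1.46] T [-0.03  0.43 -0.01] w 0.061 q7 -43.1
tool delta [ 0.0002 -0.     -0.    ] toolz turn None
```

{"fn": "jog_arm", "kwargs": {
  "rows": [
    [1,0,0,0,0,0,0],
    [1,0,0,0,0,0,0],
    [1,0,0,0,0,0,0],
    [1,0,0,0,0,0,0]
  ],
  "grip_force": 40
}}

```text
time_s: 6.32
tool_pos: [0.5324, 0.1595, 0.3101]
tool_rot: [180.0, 0.0, -14.5]
force: [-2.6, -0.1, 3.6]
grip_width: 0.0604
```

{"fn": "jog_arm", "kwargs": {
  "rows": [
    [1,0,0,0.0007,0,0,0],
    [1,0,0,0.0007,0,0,0],
    [1,0,0,0.0006,0,0,0],
    [1,0,0,0,0,0,0],
    [1,0,0,0,0,0,0]
  ]
}}

```text
time_s: 6.73
tool_pos: [0.5326, 0.1596, 0.3085]
tool_rot: [180.0, -0.0, -14.5]
force: [-4.2, -1.0, 5.8]
grip_width: 0.0601
```

{"fn": "jog_arm", "kwargs": {
  "rows": [
    [1,0,0,0.0005,0,0,0],
    [1,0,0,0.0005,0,0,0],
    [1,0,0,0,0,0,0],
    [1,0,0,0,0,0,0]
  ]
}}

```text
time_s: 7.07
tool_pos: [0.5326, 0.1596, 0.3077]
tool_rot: [180.0, -0.0, -14.5]
force: [-4.6, -0.7, 6.6]
grip_width: 0.0604
```

{"fn": "jog_arm", "kwargs": {
  "rows": [
    [1,-0.0005,0,0.0005,0,0,0],
    [1,-0.0005,0,0.0005,0,0,0],
    [1,0,0,0,0,0,0],
    [1,0,0,0,0,0,0]
  ]
}}

```text
time_s: 7.4
tool_pos: [0.5321, 0.1597, 0.3071]
tool_rot: [180.0, -0.1, -14.5]
force: [-4.3, -0.7, 9.1]
grip_width: 0.0605
```

{"fn": "jog_arm", "kwargs": {
  "rows": [
    [1,0,0,0.0005,0,0,0],
    [1,0,0,0.0005,0,0,0],
    [1,0,0,0,0,0,0],
    [1,0,0,0,0,0,0]
  ]
}}

```text
time_s: 7.73
tool_pos: [0.5321, 0.1596, 0.3062]
tool_rot: [180.0, -0.1, -14.5]
force: [-2.9, -0.8, 9.3]
grip_width: 0.0608
```

{"fn": "jog_arm", "kwargs": {
  "rows": [
    [1,0,0,0.0005,0,0,0],
    [1,0,0,0.0005,0,0,0],
    [1,0,0,0,0,0,0],
    [1,0,0,0,0,0,0]
  ]
}}

```text
time_s: 8.07
tool_pos: [0.5321, 0.1597, 0.3053]
tool_rot: [180.0, -0.1, -14.5]
force: [-4.2, -1.1, 10.1]
grip_width: 0.061
```

{"fn": "jog_arm", "kwargs": {
  "rows": [
    [1,0,0,0.0005,0,0,0],
    [1,0,0,0,0,0,0],
    [1,0,0,0,0,0,0]
  ]
}}

```text
time_s: 8.32
tool_pos: [0.5321, 0.1597, 0.3049]
tool_rot: [180.0, -0.1, -14.5]
force: [-4.8, -1.8, 9.2]
grip_width: 0.0607
```

{"fn": "jog_arm", "kwargs": {
  "rows": [
    [1,0,0,0.0005,0,0,0],
    [1,0,0,0,0,0,0],
    [1,0,0,0,0,0,0]
  ]
}}

```text
time_s: 8.57
tool_pos: [0.5321, 0.1597, 0.3045]
tool_rot: [180.0, -0.1, -14.5]
force: [-3.6, -1.9, 10.7]
grip_width: 0.0606
```

{"fn": "jog_arm", "kwargs": {
  "rows": [
    [1,0,0,0.0005,0,0,0],
    [1,0,0,0,0,0,0],
    [1,0,0,0,0,0,0]
  ]
}}

```text
time_s: 8.82
tool_pos: [0.5321, 0.1597, 0.3041]
tool_rot: [180.0, -0.1, -14.5]
force: [-4.5, -1.0, 10.5]
grip_width: 0.0605
```

{"fn": "jog_arm", "kwargs": {
  "rows": [
    [1,0,0,0.0005,0,0,0],
    [1,0,0,0,0,0,0],
    [1,0,0,0,0,0,0]
  ]
}}

```text
time_s: 9.07
tool_pos: [0.5321, 0.1597, 0.3037]
tool_rot: [180.0, -0.1, -14.5]
force: [-4.8, -1.9, 11.7]
grip_width: 0.0608
```

{"fn": "jog_arm", "kwargs": {
  "rows": [
    [1,0,0,0.0005,0,0,0],
    [1,0,0,0,0,0,0],
    [1,0,0,0,0,0,0]
  ]
}}

```text
time_s: 9.32
tool_pos: [0.5321, 0.1597, 0.3033]
tool_rot: [180.0, -0.1, -14.5]
force: [-4.9, -2.0, 12.2]
grip_width: 0.0606
```

{"fn": "jog_arm", "kwargs": {
  "rows": [
    [1,0,0,0.0005,0,0,0],
    [1,0,0,0,0,0,0],
    [1,0,0,0,0,0,0]
  ]
}}

```text
time_s: 9.57
tool_pos: [0.5321, 0.1597, 0.3028]
tool_rot: [180.0, -0.1, -14.5]
force: [-4.1, -2.0, 13.3]
grip_width: 0.0606
```

{"fn": "jog_arm", "kwargs": {
  "rows": [
    [1,0,0,0.0005,0,0,0],
    [1,0,0,0,0,0,0],
    [1,0,0,0,0,0,0]
  ]
}}

```text
time_s: 9.82
tool_pos: [0.5321, 0.1597, 0.3024]
tool_rot: [180.0, -0.1, -14.5]
force: [-4.4, -1.7, 12.0]
grip_width: 0.0608
```

{"fn": "jog_arm", "kwargs": {
  "rows": [
    [1,0,0,0.0005,0,0,0],
    [1,0,0,0,0,0,0],
    [1,0,0,0,0,0,0]
  ]
}}

```text
time_s: 10.07
tool_pos: [0.5321, 0.1598, 0.3023]
tool_rot: [180.0, -0.1, -14.5]
force: [-5.0, -2.7, 15.2]
grip_width: 0.0606
```

{"fn": "jog_arm", "kwargs": {
  "rows": [
    [1,0,0,0.0003,0,0,0],
    [1,0,0,0,0,0,0],
    [1,0,0,0,0,0,0]
  ]
}}

```text
time_s: 10.32
tool_pos: [0.5321, 0.1598, 0.3023]
tool_rot: [180.0, -0.1, -14.5]
force: [-7.5, -2.1, 16.7]
grip_width: 0.0608
```

Bottomed: no more travel, and the force steps up to about 16 N. I'll ease back slightly, since the catch clears 1.5 mm above the bead, and start turning.

{"fn": "jog_arm", "kwargs": {
  "rows": [
    [1,0,0,-0.0004,0,0,0],
    [1,0,0,0,0,0,-2],
    [1,0,0,0,0,0,-3],
    [1,0,0,0,0,0,-3],
    [1,0,0,0,0,0,-2],
    [1,0,0,0,0,0,0]
  ]
}}

```text
time_s: 10.82
tool_pos: [0.5325, 0.16, 0.3023]
tool_rot: [-180.0, -0.2, -4.5]
force: [-4.0, -0.3, 12.1]
grip_width: 0.0606
```

```bash
python3 -c "
from h import *
go(.5321,.1597)"
```

```text
t 10.82 pos [0.5325 0.16   0.3023] rot [-179.98   -0.19   -4.48] F [-4.03 -0.35 12.07] T [-0.27  0.83 -0.06] w 0.0606 q7 -33.8
tool delta [-0.0004  0.0003 -0.    ] toolz turn None
```

{"fn": "jog_arm", "kwargs": {
  "rows": [
    [1,0,0,0,0,0,-4],
    [1,0,0,0,0,0,-4],
    [1,0,0,0,0,0,-4],
    [1,0,0,0,0,0,-4],
    [1,0,0,0,0,0,-4],
    [1,0,0,0,0,0,0]
  ]
}}

```text
time_s: 11.32
tool_pos: [0.5324, 0.1602, 0.3023]
tool_rot: [180.0, -0.2, 15.6]
force: [-4.1, -0.3, 13.4]
grip_width: 0.0603
```

```bash
python3 -c "
from h import *
go(.5321,.1597)"
```

```text
t 11.32 pos [0.5324 0.1602 0.3023] rot [179.98  -0.18  15.63] F [-4.09 -0.29 13.45] T [-0.23  0.88  0.11] w 0.0603 q7 -14.8
tool delta [-0.0005  0.0004 -0.    ] toolz turn None
```

{"fn": "jog_arm", "kwargs": {
  "rows": [
    [1,0,0,0,0,0,-4],
    [1,0,0,0,0,0,-4],
    [1,0,0,0,0,0,-4],
    [1,0,0,0,0,0,-4],
    [1,0,0,0,0,0,-4],
    [1,0,0,0,0,0,-4],
    [1,0,0,0,0,0,-4],
    [1,0,0,0,0,0,-3],
    [1,0,0,0,0,0,0]
  ]
}}

```text
time_s: 12.07
tool_pos: [0.5325, 0.1602, 0.3023]
tool_rot: [179.9, -0.2, 46.6]
force: [-4.0, -0.7, 14.2]
grip_width: 0.0605
```

```bash
python3 -c "
from h import *
go(.5321,.1597)"
```

```text
t 12.07 pos [0.5325 0.1602 0.3023] rot [ 1.7989e+02 -1.5000e-01  4.6580e+01] F [-3.98 -0.69 14.2 ] T [-0.18  0.86  0.13] w 0.0605 q7 14.3
tool delta [-0.0007  0.0001 -0.    ] toolz turn None
```

{"fn": "jog_arm", "kwargs": {
  "rows": [
    [1,0,0,-0.001,0,0,0],
    [1,0,0,-0.001,0,0,0],
    [1,0,0,-0.001,0,0,0],
    [1,0,0,-0.001,0,0,0],
    [1,0,0,-0.001,0,0,0],
    [1,0,0,-0.001,0,0,0],
    [1,0,0,-0.001,0,0,0],
    [1,0,0,0,0,0,0]
  ]
}}

```text
time_s: 12.73
tool_pos: [0.5324, 0.1601, 0.3083]
tool_rot: [179.9, -0.2, 46.5]
force: [-1.1, 0.6, 6.2]
grip_width: 0.0609
```

{"fn": "jog_arm", "kwargs": {
  "rows": [
    [1,0,0,-0.001,0,0,0],
    [1,0,0,-0.001,0,0,0],
    [1,0,0,-0.001,0,0,0],
    [1,0,0,0,0,0,0],
    [1,0,0,0,0,0,0]
  ]
}}

```text
time_s: 13.15
tool_pos: [0.5322, 0.1599, 0.3105]
tool_rot: [179.9, -0.1, 46.5]
force: [1.9, 1.6, 3.0]
grip_width: 0.0608
```

{"fn": "jog_arm", "kwargs": {
  "rows": [
    [1,0,0,-0.001,0,0,0],
    [1,0,0,-0.001,0,0,0],
    [1,0,0,0,0,0,0],
    [1,0,0,0,0,0,0]
  ]
}}

```text
time_s: 13.48
tool_pos: [0.5316, 0.1595, 0.3119]
tool_rot: [180.0, 0.0, 46.5]
force: [1.1, 0.8, 2.7]
grip_width: 0.0607
```

{"fn": "jog_arm", "kwargs": {
  "rows": [
    [1,0,0,-0.001,0,0,0],
    [1,0,0,-0.001,0,0,0],
    [1,0,0,0,0,0,0],
    [1,0,0,0,0,0,0]
  ]
}}

```text
time_s: 13.82
tool_pos: [0.5313, 0.1595, 0.3135]
tool_rot: [-180.0, 0.1, 46.5]
force: [1.5, -0.4, -1.2]
grip_width: 0.0603
```

Free: the tool only carries the cap's weight. I'll lift it off straight.

{"fn": "jog_arm", "kwargs": {
  "rows": [
    [1,0,0,-0.005,0,0,0],
    [1,0,0,-0.005,0,0,0],
    [1,0,0,-0.01,0,0,0],
    [1,0,0,-0.02,0,0,0],
    [1,0,0,-0.03,0,0,0],
    [1,0,0,-0.02,0,0,0],
    [1,0,0,0,0,0,0],
    [1,0,0,0,0,0,0],
    [1,0,0,0,0,0,0]
  ]
}}

```text
time_s: 14.57
tool_pos: [0.5312, 0.1595, 0.4037]
tool_rot: [-180.0, 0.1, 46.5]
force: [0.0, -0.8, -1.2]
grip_width: 0.0604
```

```bash
python3 - <<'E'
from h import *
p=cams.camera_params('top'); im,d=cams.read_camera('top'); cv2.imwrite('pics/t2.png',im[:,:,::-1])
ps=cams.camera_params('scene'); im,ds=cams.read_camera('scene'); cv2.imwrite('pics/s2.png',im[150:240,150:350,::-1].repeat(3,0).repeat(3,1))
X=np.vstack([cloud(p,d,outline_of('top','tray')[0]['pixels']),cloud(ps,ds,outline_of('scene','tray')[0]['pixels'])])
X=X[(X[:,2]>-.01)&(X[:,2]<.03)]; lo,hi=np.percentile(X[:,:2],[.5,99.5],axis=0)
X=X[(X[:,:2]>lo-.004).all(1)&(X[:,:2]<hi+.004).all(1)]
print('tray',cv2.minAreaRect(X[:,:2].astype(np.float32)))
for n,q,D,c in (('top',p,d,'canister'),('scene',ps,ds,'canister'),('scene',ps,ds,'jar')):
  for o in outline_of(n,c)[:2]:
    Y=cloud(q,D,o['pixels']); print(n,c,o['conf'],o['box'],np.percentile(Y,[2,50,98],axis=0).round(3).tolist())
go(.487,-.162,yaw=0)
E
```

```text
tray ((0.48559629917144775, -0.16223323345184326), (0.1324344128370285, 0.14925146102905273), 89.40648651123047)
scene canister 0.7 [225.3, 195.1, 233.6, 210.5] [[0.498, -0.024, 0.008], [0.513, -0.013, 0.033], [0.519, -0.001, 0.05]]
scene jar 0.94 [275.8, 164.8, 313.7, 211.8] [[0.506, 0.115, 0.035], [0.564, 0.153, 0.095], [0.58, 0.203, 0.144]]
t 14.92 pos [0.5315 0.1596 0.4035] rot [-1.7995e+02  5.0000e-02  4.6480e+01] F [-0.18  0.14 -1.94] T [ 0.04 -0.15  0.  ] w 0.0603 q7 18.3
tool delta [-2.638e-01  1.893e-01  1.000e-04] toolz turn 46.5
```

View pics/s2.png

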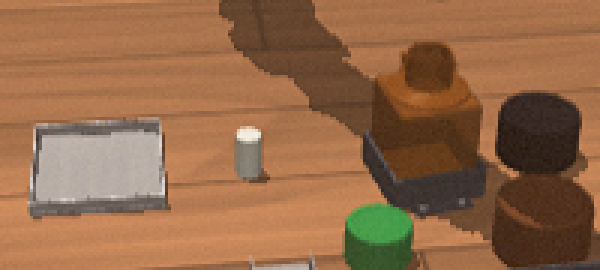

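The scene crop shows the jar open and seated (neck at crop (430,65)), and the tray empty at (100,165). Next I'll carry the cap there.

{"fn": "jog_arm", "kwargs": {
  "rows": [
    [1,-0.0165,0.0118,0,0,0,0],
    [1,-0.033,0.0237,0,0,0,0],
    [1,-0.033,0.0237,0,0,0,0],
    [1,-0.033,0.0237,0,0,0,0],
    [1,-0.033,0.0237,0,0,0,0],
    [1,-0.033,0.0237,0,0,0,0],
    [1,-0.033,0.0237,0,0,0,0],
    [1,-0.033,0.0237,0,0,0,0],
    [1,-0.0163,0.0116,0,0,0,0]
  ]
}}

```text
time_s: 15.67
tool_pos: [0.4855, -0.1678, 0.4038]
tool_rot: [179.9, 0.1, 46.1]
force: [-0.3, -0.6, -0.9]
grip_width: 0.0604
```

{"fn": "jog_arm", "kwargs": {
  "rows": [
    [1,0,0,0,0,0,6.6],
    [1,0,0,0,0,0,6.6],
    [1,0,0,0,0,0,6.6],
    [1,0,0,0,0,0,6.6],
    [1,0,0,0,0,0,6.6],
    [1,0,0,0,0,0,6.6],
    [1,0,0,0,0,0,6.6],
    [1,0,0,0,0,0,0],
    [1,0,0,0,0,0,0]
  ]
}}

```text
time_s: 16.42
tool_pos: [0.4871, -0.1618, 0.404]
tool_rot: [-180.0, 0.0, 0.5]
force: [-0.1, 0.3, -0.9]
grip_width: 0.0607
```

{"fn": "jog_arm", "kwargs": {
  "rows": [
    [1,0,0,0.02,0,0,0],
    [1,0,0,0.035,0,0,0],
    [1,0,0,0.035,0,0,0],
    [1,0,0,0.035,0,0,0],
    [1,0,0,0.035,0,0,0],
    [1,0,0,0.02,0,0,0],
    [1,0,0,0.01,0,0,0],
    [1,0,0,0.01,0,0,0],
    [1,0,0,0,0,0,0],
    [1,0,0,0,0,0,0],
    [1,0,0,0,0,0,0]
  ]
}}

```text
time_s: 17.33
tool_pos: [0.488, -0.1622, 0.2056]
tool_rot: [179.9, -0.1, 0.3]
force: [-0.4, -0.5, -0.4]
grip_width: 0.0602
```

```bash
python3 -c "
from h import *
go(.487,-.162,yaw=0)"
```

```text
t 17.33 pos [ 0.488  -0.1622  0.2056] rot [ 1.7992e+02 -1.4000e-01  2.9000e-01] F [-0.43 -0.5  -0.4 ] T [ 0.04 -0.1   0.04] w 0.0602 q7 4.9
tool delta [-0.001  -0.0002 -0.    ] toolz turn 0.3
```

{"fn": "jog_arm", "kwargs": {
  "rows": [
    [1,0,0,0.005,0,0,0],
    [1,0,0,0.005,0,0,0],
    [1,0,0,0.002,0,0,0],
    [1,0,0,0,0,0,0],
    [1,0,0,0,0,0,0]
  ]
}}

```text
time_s: 17.75
tool_pos: [0.4871, -0.1619, 0.192]
tool_rot: [-180.0, 0.0, 0.3]
force: [-0.1, -1.0, -1.1]
grip_width: 0.0606
```

{"fn": "jog_arm", "kwargs": {
  "rows": [
    [1,0,0,0.001,0,0,0],
    [1,0,0,0.001,0,0,0],
    [1,0,0,0,0,0,0],
    [1,0,0,0,0,0,0]
  ]
}}

```text
time_s: 18.08
tool_pos: [0.4874, -0.1619, 0.1909]
tool_rot: [180.0, 0.0, 0.3]
force: [-2.5, 0.1, 5.5]
grip_width: 0.0605
```

Contact. I'll open partway and rise.

{"fn": "jog_arm", "kwargs": {
  "rows": [
    [0.15,0,0,0,0,0,0],
    [0.15,0,0,0,0,0,0],
    [0.15,0,0,0,0,0,0],
    [0.15,0,0,0,0,0,0],
    [0.15,0,0,0,0,0,0]
  ]
}}

```text
time_s: 18.5
tool_pos: [0.4871, -0.1619, 0.1901]
tool_rot: [-180.0, 0.0, 0.3]
force: [-0.1, 0.0, 0.3]
grip_width: 0.0733
```

{"fn": "jog_arm", "kwargs": {
  "rows": [
    [0.15,0,0,-0.01,0,0,0],
    [0.15,0,0,-0.025,0,0,0],
    [0.15,0,0,-0.025,0,0,0],
    [0.15,0,0,-0.035,0,0,0],
    [0,0,0,-0.035,0,0,0],
    [0,0,0,-0.02,0,0,0],
    [0,0,0,0,0,0,0],
    [0,0,0,0,0,0,0],
    [0,0,0,0,0,0,0]
  ]
}}

```text
time_s: 19.25
tool_pos: [0.4867, -0.1618, 0.3397]
tool_rot: [180.0, 0.1, 0.3]
force: [-0.3, -0.0, -0.7]
grip_width: 0.0868
```

```bash
python3 - <<'E'
from h import *
p=cams.camera_params('wrist'); im,d=cams.read_camera('wrist'); cv2.imwrite('pics/w4.png',im[:,:,::-1])
for o in outline_of('wrist','cap')[:2]:
    X=cloud(p,d,o['pixels']); print(o['conf'],o['box'],np.percentile(X,[2,50,98],axis=0).round(4).tolist())
go(.513,-.013,yaw=0)
E
```

```text
0.8 [219.6, 144.9, 284.1, 214.5] [[0.4609, -0.1885, 0.0143], [0.4876, -0.1584, 0.0412], [0.5147, -0.1324, 0.043]]
t 19.35 pos [ 0.4865 -0.1618  0.3388] rot [-1.7994e+02  1.3000e-01  2.7000e-01] F [-0.61  0.52  0.14] T [-0.08 -0.12 -0.  ] w 0.0869 q7 11.7
tool delta [ 2.720e-02 -1.487e-01  1.000e-04] toolz turn 0.3
```

View pics/w4.png

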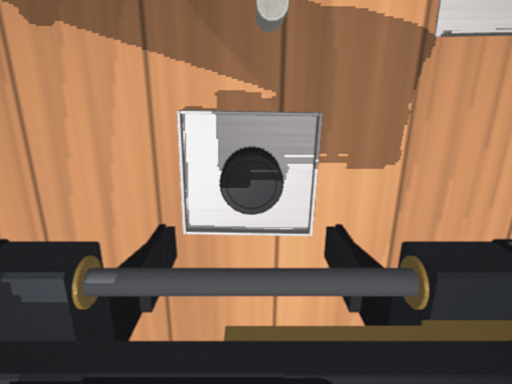

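The cap stands top up and flat in the tray at (251,180). The canister shows at (272,8).

{"fn": "jog_arm", "kwargs": {
  "rows": [
    [0,0.0043,-0.0297,-0.004,0,0,0],
    [0,0.0043,-0.0297,-0.004,0,0,0],
    [0,0.0043,-0.0297,-0.004,0,0,0],
    [0,0.0043,-0.0297,-0.004,0,0,0],
    [0,0.0043,-0.0297,0,0,0,0],
    [0,0,0,0,0,0,0],
    [0,0,0,0,0,0,0],
    [0,0,0,0,0,0,0],
    [0,0,0,0,0,0,0],
    [0,0,0,0,0,0,0],
    [0,0,0,0,0,0,0]
  ]
}}

```text
time_s: 20.27
tool_pos: [0.5079, -0.0145, 0.3558]
tool_rot: [180.0, 0.0, 0.2]
force: [0.6, -0.5, -0.3]
grip_width: 0.0869
```

```bash
python3 - <<'E'
from h import *
p=cams.camera_params('wrist'); im,d=cams.read_camera('wrist'); cv2.imwrite('pics/w5.png',im[:,:,::-1])
for o in outline_of('wrist','canister')[:2]:
    X=cloud(p,d,o['pixels']); print(o['conf'],o['box'],np.percentile(X,[2,50,98],axis=0).round(4).tolist())
    t=X[X[:,2]>.042]; 
    if len(t)>9: print('top',len(t),np.median(t,axis=0),cv2.minEnclosingCircle(t[:,:2].astype(np.float32)))
go(.508,-.013,yaw=0)
E
```

```text
0.73 [232.8, 0.5, 356.9, 39.3] [[0.4977, 0.1123, 0.0333], [0.5303, 0.1196, 0.0995], [0.5737, 0.1259, 0.1077]]
top 3507 [0.53023771 0.11977774 0.10045057] ((0.5366190671920776, 0.12608298659324646), 0.04155225306749344)
0.63 [235.0, 157.7, 260.8, 188.4] [[0.4921, -0.0229, 0.0055], [0.5038, -0.0083, 0.0458], [0.5154, 0.0007, 0.0476]]
top 528 [ 0.50378535 -0.01130209  0.04617554] ((0.5036259293556213, -0.011963453143835068), 0.012950263917446136)
t 20.37 pos [ 0.5079 -0.014   0.356 ] rot [1.8e+02 1.0e-02 2.0e-01] F [ 0.09  0.26 -0.54] T [-0.   -0.15  0.02] w 0.0871 q7 -5.1
tool delta [ 0.0001 -0.001  -0.    ] toolz turn 0.2
```

{"fn": "jog_arm", "kwargs": {
  "rows": [
    [0,-0.0043,-0.002,0.01,0,0,0],
    [0,0,0,0.035,0,0,0],
    [0,0,0,0.035,0,0,0],
    [0,0,0,0.035,0,0,0],
    [0,0,0,0.025,0,0,0],
    [0,0,0,0.011,0,0,0],
    [0,0,0,0.005,0,0,0],
    [0,0,0,0,0,0,0],
    [0,0,0,0,0,0,0],
    [0,0,0,0,0,0,0]
  ],
  "grip_force": 10
}}

```text
time_s: 21.2
tool_pos: [0.5046, -0.0113, 0.2018]
tool_rot: [180.0, -0.2, 0.3]
force: [-0.5, 0.4, -0.1]
grip_width: 0.087
```

{"fn": "jog_arm", "kwargs": {
  "rows": [
    [1,0,0,0,0,0,0],
    [1,0,0,0,0,0,0],
    [1,0,0,0,0,0,0],
    [1,0,0,0,0,0,0],
    [1,0,0,0,0,0,0],
    [1,0,0,0,0,0,0],
    [1,0,0,0,0,0,0],
    [1,0,0,0,0,0,0],
    [1,0,0,0,0,0,0],
    [1,0,0,0,0,0,0],
    [1,0,0,0,0,0,0]
  ]
}}

```text
time_s: 22.12
tool_pos: [0.5036, -0.0113, 0.2001]
tool_rot: [180.0, 0.0, 0.3]
force: [-0.4, 0.5, -0.2]
grip_width: 0.0251
```

{"fn": "jog_arm", "kwargs": {
  "rows": [
    [1,0,0,-0.01,0,0,0],
    [1,0,0,-0.03,0,0,0],
    [1,0,0,-0.03,0,0,0],
    [1,0,0,-0.03,0,0,0],
    [1,0,0,-0.03,0,0,0],
    [1,0,0,-0.03,0,0,0],
    [1,0,0,-0.03,0,0,0],
    [1,0,0,-0.01,0,0,0],
    [1,0,0,0,0,0,0],
    [1,0,0,0,0,0,0]
  ]
}}

```text
time_s: 22.95
tool_pos: [0.5034, -0.0113, 0.4001]
tool_rot: [180.0, -0.0, 0.3]
force: [-0.9, -0.8, -1.3]
grip_width: 0.0258
```

```bash
python3 -c "
from h import *
go(.5325,.1595,yaw=0)"
```

```text
t 22.95 pos [ 0.5034 -0.0113  0.4001] rot [ 1.7996e+02 -2.0000e-02  2.7000e-01] F [-0.91 -0.78 -1.34] T [-0.01 -0.08 -0.05] w 0.0258 q7 -3.2
tool delta [ 2.990e-02 -1.706e-01 -1.000e-04] toolz turn 0.3
```

{"fn": "jog_arm", "kwargs": {
  "rows": [
    [1,0.0048,-0.0284,0,0,0,0],
    [1,0.0048,-0.0284,0,0,0,0],
    [1,0.0048,-0.0284,0,0,0,0],
    [1,0.0048,-0.0284,0,0,0,0],
    [1,0.0048,-0.0284,0,0,0,0],
    [1,0.0048,-0.0284,0,0,0,0],
    [1,0,0,0,0,0,0],
    [1,0,0,0,0,0,0],
    [1,0,0,0,0,0,0],
    [1,0,0,0,0,0,0],
    [1,0,0,0,0,0,0],
    [1,0,0,0,0,0,0]
  ]
}}

```text
time_s: 23.95
tool_pos: [0.5318, 0.1579, 0.3999]
tool_rot: [180.0, 0.0, 0.1]
force: [0.4, -0.4, 0.3]
grip_width: 0.0256
```

```bash
python3 - <<'E'
from h import *
p=cams.camera_params('wrist'); im,d=cams.read_camera('wrist'); cv2.imwrite('pics/w6.png',im[:,:,::-1])
for o in landmark_of('wrist','jar_mouth')[:2]: print(o,atz(p,o['position'],.143))
o=outline_of('wrist','jar')[0]; X=cloud(p,d,o['pixels']); t=X[abs(X[:,2]-.142)<.006]; print(o['conf'],o['box'],len(t))
if len(t)>9: print('rim',cv2.minEnclosingCircle(t[:,:2].astype(np.float32)),np.median(t[:,2]))
p=cams.camera_params('top'); im,d=cams.read_camera('top')
for o in landmark_of('top','jar_mouth')[:2]: print('top',o,atz(p,o['position'],.143))
o=landmark_of('wrist','canister'); print(o[:2])
go(.5325,.1595,yaw=0)
E
```

```text
{'position': [195.8, 252.6], 'conf': 0.61} [0.53387424 0.15995393 0.143     ]
0.93 [199.3, 123.1, 301.6, 228.5] 845
rim ((0.5322540998458862, 0.16306236386299133), 0.02662741206586361) 0.14237403911121413
[{'position': [231.4, 248.8], 'conf': 0.69}]
t 24.25 pos [0.5316 0.159  0.4002] rot [ 1.7999e+02 -1.0000e-02  2.5000e-01] F [-0.86  0.67 -0.05] T [-0.05 -0.09  0.04] w 0.0254 q7 -28.0
tool delta [ 0.0009 -0.0005  0.    ] toolz turn 0.2
```

View pics/w6.png

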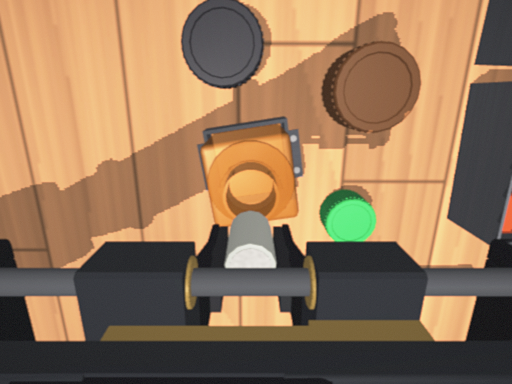

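The mouth is at (250,187), and the canister hangs straight and is lined up with it. I'll lower it.

{"fn": "jog_arm", "kwargs": {
  "rows": [
    [1,0.001,-0.0008,0.01,0,0,0],
    [1,0,0,0.02,0,0,0],
    [1,0,0,0.015,0,0,0],
    [1,0,0,0.005,0,0,0],
    [1,0,0,0,0,0,0],
    [1,0,0,0,0,0,0],
    [1,0,0,0,0,0,0]
  ]
}}

```text
time_s: 24.83
tool_pos: [0.5329, 0.1603, 0.3509]
tool_rot: [-180.0, -0.1, 0.3]
force: [-0.5, 0.1, -0.9]
grip_width: 0.0258
```

{"fn": "jog_arm", "kwargs": {
  "rows": [
    [1,0,0,0.004,0,0,0],
    [1,0,0,0.004,0,0,0],
    [1,0,0,0.004,0,0,0],
    [1,0,0,0.004,0,0,0],
    [1,0,0,0.001,0,0,0],
    [1,0,0,0,0,0,0],
    [1,0,0,0,0,0,0],
    [1,0,0,0,0,0,0]
  ]
}}

```text
time_s: 25.5
tool_pos: [0.5327, 0.16, 0.3333]
tool_rot: [-180.0, -0.0, 0.3]
force: [-0.0, -0.5, -0.3]
grip_width: 0.026
```

```bash
python3 - <<'E'
from h import *
im,d=cams.read_camera('scene'); a=im[110:230,230:350,::-1].repeat(3,0).repeat(3,1)
im,d=cams.read_camera('wrist'); b=im[120:300,150:350,::-1].repeat(2,0).repeat(2,1)
cv2.imwrite('pics/m7.png',np.hstack([a,b]))
go(.5328,.16)
E
```

```text
t 25.6 pos [0.5327 0.1601 0.3333] rot [ 1.8e+02 -2.0e-02  2.7e-01] F [-0.39  0.49 -0.26] T [-0.03 -0.11  0.02] w 0.0256 q7 -30.6
tool delta [0.0001 0.0001 0.    ] toolz turn None
```

View pics/m7.png

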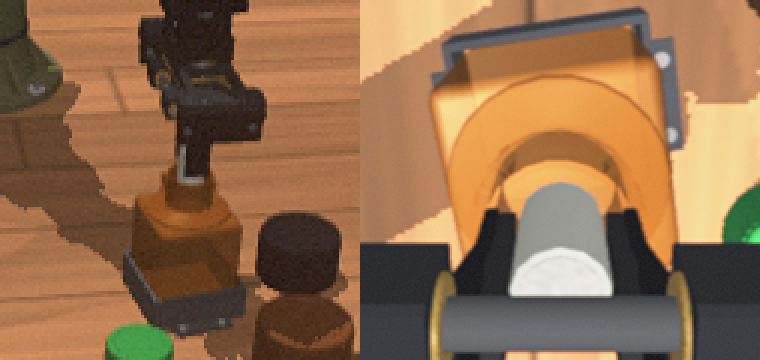

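The canister's bottom is in the mouth with no contact force. Release and rise.

{"fn": "jog_arm", "kwargs": {
  "rows": [
    [0.4,0,0,0,0,0,0],
    [0.4,0,0,0,0,0,0],
    [0.4,0,0,0,0,0,0],
    [0.4,0,0,0,0,0,0],
    [0.4,0,0,0,0,0,0],
    [0.4,0,0,0,0,0,0]
  ]
}}

```text
time_s: 26.1
tool_pos: [0.5326, 0.16, 0.3331]
tool_rot: [180.0, -0.0, 0.3]
force: [0.1, -0.4, -0.4]
grip_width: 0.0511
```

{"fn": "jog_arm", "kwargs": {
  "rows": [
    [0.4,0,0,-0.01,0,0,0],
    [0.4,0,0,-0.03,0,0,0],
    [0.4,0,0,-0.03,0,0,0],
    [0.4,0,0,-0.03,0,0,0],
    [0.4,0,0.03,0,0,0,0],
    [0.4,0,0.03,0,0,0,0],
    [0.4,0,0.03,0,0,0,0],
    [0.4,0,0,0,0,0,0],
    [0.4,0,0,0,0,0,0],
    [0.4,0,0,0,0,0,0]
  ]
}}

```text
time_s: 26.93
tool_pos: [0.5329, 0.0706, 0.4337]
tool_rot: [-180.0, -0.0, 0.3]
force: [0.0, 0.2, -0.5]
grip_width: 0.0523
```

```bash
python3 - <<'E'
from h import *
p=cams.camera_params('scene');im,d=cams.read_camera('scene'); a=im[110:230,150:350,::-1].repeat(2,0).repeat(2,1)
for n in ('canister','cap','jar','mortar','tin','scoop'):
  for o in outline_of('scene',n)[:1]:
    X=cloud(p,d,o['pixels']); print(n,round(o['conf'],2),np.round(o['box']),np.percentile(X,[2,50,98],axis=0).round(3).tolist())
im,d=cams.read_camera('wrist'); b=im[:240,100:460,::-1]
cv2.imwrite('pics/m8.png',np.hstack([a,b]))
go(.5328,.16)
E
```

```text
canister 0.73 [275. 164. 308. 211.] [[0.51, 0.115, 0.037], [0.566, 0.153, 0.095], [0.58, 0.201, 0.144]]
cap 0.93 [264. 217. 289. 240.] [[0.632, 0.062, 0.004], [0.671, 0.089, 0.037], [0.686, 0.118, 0.042]]
jar 0.6 [277. 165. 310. 211.] [[0.507, 0.114, 0.036], [0.565, 0.153, 0.095], [0.58, 0.202, 0.144]]
mortar 0.88 [373. 190. 412. 224.] [[0.581, 0.386, 0.005], [0.63, 0.433, 0.058], [0.676, 0.479, 0.077]]
tin 0.61 [ 61. 191.  96. 243.] [[0.572, -0.467, 0.009], [0.624, -0.429, 0.083], [0.635, -0.399, 0.124]]
scoop 0.85 [233. 233. 261. 285.] [[0.659, -0.026, 0.0], [0.733, 0.003, 0.011], [0.84, 0.029, 0.026]]
t 27.33 pos [0.533  0.0706 0.4331] rot [-1.7999e+02  1.0000e-02  3.4000e-01] F [-0.59  0.48 -0.41] T [-0.03 -0.11  0.  ] w 0.0523 q7 -15.5
tool delta [ 0.0003 -0.0894  0.    ] toolz turn None
```

View pics/m8.png

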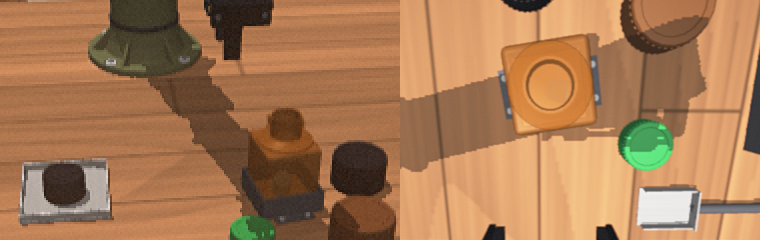

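The cap is flat in the tray. The canister is gone from the counter, and a round shape shows inside the jar at crop (285,183). The jar is seated and the bystanders have not moved, so I'm handing it in.

```bash
python3 -c "
from h import *
go(.53,.07); print(env.sign_off())"
```

```text
t 27.33 pos [0.533  0.0706 0.4331] rot [-1.7999e+02  1.0000e-02  3.4000e-01] F [-0.59  0.48 -0.41] T [-0.03 -0.11  0.  ] w 0.0523 q7 -15.5
tool delta [-0.003   0.0006  0.    ] toolz turn None
the job is handed in; nothing more can be done
None
```

The job is done and was handed in at 27.3 s, well under the 72 s limit.

- **Cap off:** I pressed the small black cap about 8 mm until travel stopped, at 15 to 17 N. I eased back slightly and turned it 61° anticlockwise; wrist torque about the axis read at most 0.13 N m at the stops. It then lifted off with only its own weight on the tool.
- **Cap placed:** It stands top up and flat in the steel tray, seen in the wrist picture and again in the last scene picture.
- **Canister:** I lowered its bottom end about 10 mm into the mouth without contact and released it there.

**Last checks:**
- The jar is seated in its cradle.
- The mortar, tin and scoop read within a few millimetres of their first positions (the scoop's far edge differs by 9 mm).
- The robot is clear of everything.

**Weaker check:** The canister shows only dimly through the amber glass. The network's "canister" box there covered the whole jar, so I rely on the picture and on the canister being gone from the counter and the gripper.

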